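# Let the green reel down the sorting ramp

## Robot

A 6-joint arm with a two-finger parallel gripper is mounted at the origin on the work surface. World frame = base frame: x ahead of the robot, y to its left, z up, the work surface at z = 0. Lengths are in mm, angles in rad, forces in N, time in s.
With the tool pointing down it reaches from about 350 to 875 mm from the base axis. Payload 4.2 kg.
Tool frame: the origin (TCP) lies at the very end of the fingers, on their centre line; the grasp point (between the pads) lies 19 mm behind it; z points along the fingers, y is the line along which they close (so a half turn about z gives the same grasp; the last joint's range is limited). The gripper opens to 85 mm and grips with 20 to 120 N. Pads are 22 mm wide; open, the fingers measure 114 mm over their backs; the gripper's body (76 mm by 85 mm) begins 54 mm behind the grasp point. The pads swing forward as they close: fully open they stand 13 mm farther back than shut.
Start: joints at [1.413, 0.385, 0.008, 0, -1.194, -0.259], TCP at [252.989, 571.485, 231.312] pointing down, gripper open.
Joint ranges: [-3.14, 3.14], [-1.21, 2.06], [-1.07, 1.41], [-3.16, 2.05], [-2.99, -0.16], [-3.1, 3.1]. Speed limits (rad/s): [2.79, 2.79, 3.14, 3.14, 3.14, 3.14].

## Interface

Orientations are given as a unit quaternion [x, y, z, w].
In Python, from bench import arm, optics gives the robot as it stands. The module is installed in compiled form; this text tells all that it offers.
- The arm moves only by the tool step_arm, never from a script. Its argument "motion" is a list of rows, each an object with "dr": the turn, a rotation vector about the tool's x, y, z in units of 8 degrees (1.0 is 8 degrees), a list of three; "slide": the shift along the tool's x, y, z in mm, a list of three; "jaw": the finger opening in mm, from 0 to 85.4. A call has exactly 8 rows; each row is the pose to reach, as a shift and turn from the pose commanded when the call began, along the tool's axes at that moment; what a row does not reach only later rows make up. A row lasts 1/8 s, in which the tool goes at most 62.5 mm and 10.7 degrees, less where a joint would pass 70% of its speed; a pose out of reach is approached as far as the arm can. A call with a gripper value outside its range is refused whole. The fingers move at their own pace and stop on an object; the grip force is fixed at half the most. Time passes only in rows, so rows that repeat a pose let the fingers close, or fill a call up. It gives the time, the measured TCP pose, the force, the opening and the grip force at its end, in the units of the state.
- arm.read_state(): the state, without advancing time (a new reading comes with each control period).
- optics.get_image(name): name is "side" or "top"; returns the picture (420x560x3 uint8, blue, green, red); there is no depth.
- optics.camera_info(name): a dict with "camera_matrix" (3x3 intrinsics, pixels), "view" (4x4, takes a point from world to camera coordinates). Camera axes: x right, y up, looking along -z (the intrinsics and any distortion apply to the point x, -y, -z); pixel columns grow to the right and rows downward; lengths in mm; the calibration is good to about 2 mm. A picture is of the moment at which its call begins. camera_info takes no time and is no camera call.
- arm.job_done(): hands the job in; it is judged then, once.
The state is a dict: "clock": time; "joints": joint angles; "joint_vel": joint speeds; "joint_efforts": joint torques, N m; "position": TCP position; "ee_rot": TCP orientation; "contact_force": force on the tool from outside, world axes, zero at the start; "wrist_torque": the same for the moment, N m; "gripper_width": finger opening in mm; "grasp_force": force on a finger pad.
Only numpy, scipy, OpenCV 4.12 (cv2) and the standard library are available. Lean on these libraries where they do the work, as an engineer would, in place of code of your own. Each camera call takes 0.05 s, during which the arm holds its last target. There are 200 camera calls.

## Task

Two reels wait side by side behind the yellow gates of the wooden ramp. Let the green reel roll down to the low end of its lane by pressing the red paddle of that lane down until its gate has lifted and the reel has run out, then let the paddle come back up so that the gate closes. Only push the paddle with the fingers: do not touch or lift the reels or the gates, leave the orange reel waiting behind its closed gate, and do not disturb the things standing around the ramp.

Things in the scene. Friction and masses are not known exactly. Their poses are not given: they have to be found in the camera images.
- ramp: Fixed wooden ramp, base 390 x 190 mm, two lanes 50 mm wide with 22 mm walls. Origin: bench height, midway below the paddles. x runs downhill along the lanes (10 degrees), y to the left looking downhill, z up. Lane centres y = +29 (left), -29 mm (right); deck height 93 mm - 0.176 x; gates at x = 230, low end wall at x = 355 mm. Nothing on it is higher than 180 mm.
- left_paddle (a point): Centre of the top face of the left lane's red paddle, 46 mm (along the ramp) x 42 mm, 8 mm thick, at the high end of the left lever; near x = 3, y = +79 mm in the ramp's frame. About 168 mm above the bench when up, 128 mm fully down: it moves 40 mm almost straight down and tilts from 10 degrees one way to 13 the other. Works only the left lane's gate.
- right_paddle (a point): The same for the right lane: centre of the top face of the right red paddle, near x = 3 mm, y = -79 mm in the ramp's frame. It works only the right lane's gate.
- left_lever (a joint): Left rocking lever (rad): 0 = paddle up, gate closed; 0.40 = paddle down at its stop, gate fully up. Pivot 100 mm downhill of the paddle, 141 mm above the bench. A spring returns it: at the paddle about 3 N to start, 5 N at the stop. The reel passes under the gate from about 0.28 and then takes about half a second to the low end.
- right_lever (a joint): The same for the right lever.
- left_gate (a point): Left yellow gate, a plate 46 mm wide, 52 mm high, 6 mm thick, hung over the left lane from the lower end of the left lever, 130 mm downhill of the pivot. The point lies in the middle of the plate's top edge, 4 mm below it.
- right_gate (a point): Right yellow gate, the mirror image, over the right lane. The point lies likewise.
- green_reel: Green reel, 52 mm in diameter, 44 mm wide, 0.1 to 0.16 kg; origin at its centre, axle across the lane. It waits at x = 200 mm in the ramp's frame, in the left lane (y about +29 mm) or the right one (y about -29 mm), which varies; at the low end its centre is near x = 329 mm.
- orange_reel: Orange reel of the same size, waiting in the other lane. It must stay there.
- jar: Glass jar with a brass lid, 64 mm wide, 85 mm high, loose on the bench; origin at the centre of its underside. Leave alone.
- can: Spray can with a blue label, 52 mm wide, 150 mm high, loose on the bench; origin at the centre of its underside. Leave alone.
- screwdriver: Screwdriver with a yellow handle lying on the bench. Leave alone.
- grey_reel: Empty grey reel standing on its flange on the bench, 60 mm wide, 40 mm high; origin at the centre of its underside. Leave alone.
Mind the look-alikes: they are no part of the job. Of the things shaped like the green_reel, the green one is meant.

How it is judged (in metres and radians):
On the way:
1. the gate of the green reel's lane is being lifted by its lever (lever past 0.15 rad) (((y of green_reel in the frame of ramp above 0 m and value of joint left_lever above 0.15 rad) or (y of green_reel in the frame of ramp below 0 m and value of joint right_lever above 0.15 rad))), for 0.1 s.
At the end, for the whole second after the job is handed in: The green reel lies at rest (under 20 mm/s) at the low end of its lane (its centre more than 300 mm down the ramp's x axis), both levers are back (under 0.05 rad, gates closed), and the orange reel still waits behind its gate (centre 150 to 225 mm along the ramp) (x of green_reel in the frame of ramp between 0.3 and 0.36 m and z of green_reel in the frame of ramp below 0.08 m and y of green_reel in the frame of ramp between -0.058 and 0.058 m and linear speed of green_reel below 0.02 m/s and value of joint each of left_lever, right_lever below 0.05 rad and x of orange_reel in the frame of ramp between 0.15 and 0.225 m and z of orange_reel in the frame of ramp below 0.12 m); the robot touches nothing.
It fails at once if the lever of the orange reel's lane is pressed ((y of orange_reel in the frame of ramp above 0 m and value of joint left_lever above 0.12 rad) or (y of orange_reel in the frame of ramp below 0 m and value of joint right_lever above 0.12 rad)).
It fails at once if the robot touches a reel in the ramp or a yellow gate (contact force between any of the fingers, the arm and green_reel above 0.5 N or contact force between any of the fingers, the arm and orange_reel above 0.5 N or contact force between any of the fingers, the arm and left_lever_c2 above 0.5 N or contact force between any of the fingers, the arm and left_lever_c3 above 0.5 N or contact force between any of the fingers, the arm and right_lever_c2 above 0.5 N or contact force between any of the fingers, the arm and right_lever_c3 above 0.5 N).
It fails at once if a reel is lifted out of its lane (z of any of green_reel, orange_reel in the frame of ramp above 0.12 m).
It fails at once if the orange reel leaves its waiting place (x of orange_reel in the frame of ramp above 0.225 m or x of orange_reel in the frame of ramp below 0.15 m).
It fails at once if the jar, the can, the screwdriver or the grey reel is shifted by more than 15 mm (distance of any of jar, can, screwdriver, grey_reel from where it was at the start of the episode above 0.015 m).
It also fails if it takes over 32 s, if anything falls off the work surface, if the arm or the gripper's body presses on something with over 40 N, if the wrist force passes 120 N, or if a joint passes its speed limit or range.

## Working session

There is one attempt and no reset: what is moved stays moved. The work goes in short steps, Python scripts to look and compute and a tool call to move; the robot and the scene stay as the last step left them, time stands still between calls to the robot, and variables do not carry over. Pictures are saved under pics/ and viewed, at most 10 in all, crops included, and the job is handed in when it is done.

Besides the shell and the picture viewer there is one more tool, called after "Request:" as a command line: name --argument value ..., lists and objects as JSON in quotes. step_arm: Moves the arm, as the interface text tells. Its arguments: {"type":"object","properties":{"motion":{"type":"array","items":{"type":"object","properties":{"dr":{"type":"array","items":{"type":"number"}},"slide":{"type":"array","items":{"type":"number"}},"jaw":{"type":"number"}}}}},"required":["motion"]}

```bash
mkdir -p pics
python3 - <<'E'
from bench import arm, optics
import cv2,numpy as np
for n in("top","side"):
    cv2.imwrite(f"pics/{n}0.png",optics.get_image(n)); i=optics.camera_info(n); print(n,np.round(i["camera_matrix"],1).tolist(),np.round(i["view"],4).tolist(),[k for k in i])
s=arm.read_state();print(s["position"],s["ee_rot"],s["clock"])
E
```

```text
top [[513.0, 0.0, 272.1], [0.0, 513.0, 214.6], [0.0, 0.0, 1.0]] [[-0.0206, -0.9998, -0.0082, -38.7788], [0.9946, -0.0213, 0.1011, -628.7849], [-0.1012, -0.0061, 0.9948, -1082.253], [0.0, 0.0, 0.0, 1.0]] ['camera_matrix', 'view']
side [[386.7, 0.0, 279.3], [0.0, 386.7, 206.5], [0.0, 0.0, 1.0]] [[0.9378, -0.347, -0.0124, -587.3178], [0.2373, 0.6143, 0.7525, -210.5569], [-0.2535, -0.7086, 0.6584, -740.3301], [0.0, 0.0, 0.0, 1.0]] ['camera_matrix', 'view']
[252.79721097 571.04297659 230.36960716] [ 9.78347392e-01 -2.06967340e-01 -1.53129516e-04  9.36234135e-04] 0.1
```

View pics/top0.png

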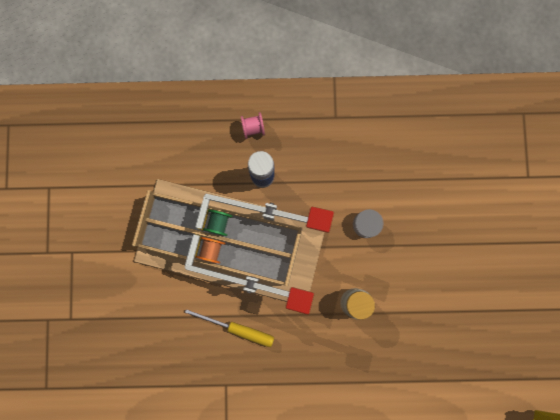

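View pics/side0.png

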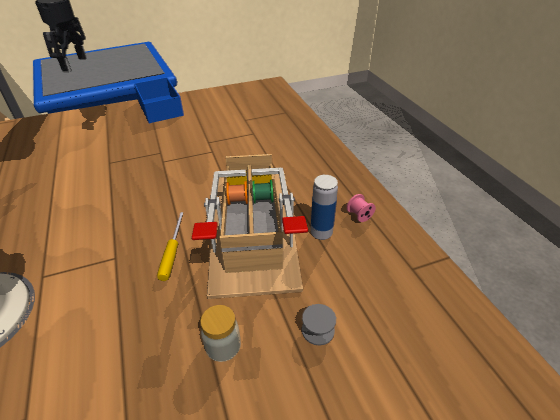

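```bash
cat > h.py <<'E'
import cv2,numpy as np
from scipy.spatial.transform import Rotation as R
def cam(o,n):
    i=o.camera_info(n); return np.array(i["camera_matrix"]),np.array(i["view"])
def ray(o,n,p):
    K,V=cam(o,n); d=np.linalg.inv(K)@[p[0],p[1],1]; d=V[:3,:3].T@(d*[1,-1,-1]); return -V[:3,:3].T@V[:3,3],d/np.linalg.norm(d)
def plane(o,n,p,z):
    c,d=ray(o,n,p); return c+d*(z-c[2])/d[2]
def tri(o,p,q):
    a,u=ray(o,"top",p); b,v=ray(o,"side",q); s=np.linalg.lstsq(np.c_[u,-v],b-a,rcond=None)[0]
    x,y=a+s[0]*u,b+s[1]*v; return (x+y)/2,np.linalg.norm(x-y)
def blobs(im,lo,hi,amin=60):
    m=cv2.inRange(cv2.cvtColor(im,cv2.COLOR_BGR2HSV),lo,hi); n,_,st,c=cv2.connectedComponentsWithStats(m)
    return [(np.round(c[k],1).tolist(),int(st[k,4])) for k in range(1,n) if st[k,4]>amin]
E
python3 - <<'E'
from bench import arm, optics
from h import *
t,s=cv2.imread("pics/top0.png"),cv2.imread("pics/side0.png")
cols={"red":((0,200,90),(4,255,255)),"green":((60,120,30),(90,255,255)),"orange":((5,200,150),(13,255,255))}
for k,(a,b) in cols.items(): print(k,blobs(t,a,b),blobs(s,a,b))
rt=sorted(blobs(t,*cols["red"]),key=lambda b:b[0][1])[:2]; rs=sorted(blobs(s,*cols["red"]),key=lambda b:-b[0][0])[:2]
P=[]
for b,c in zip(rt,rs):
    p=plane(optics,"top",b[0],168); P.append(p); print("plane",p.round(1),"tri",tri(optics,b[0],c[0]))
print("dist",np.linalg.norm(P[0]-P[1]))
y=(P[1]-P[0])/np.linalg.norm(P[1]-P[0]); x=np.array([y[1],-y[0],0]); o=(P[0]+P[1])/2-3*x; o[2]=0
print("ramp x",x.round(3),"y",y.round(3),"o",o.round(1))
for k in("green","orange"):
    for b in blobs(t,*cols[k]):
        g=plane(optics,"top",b[0],90)-o; print(k,b,"ramp xy",round(g@x,1),round(g@y,1))
st=arm.read_state(); Rt=R.from_quat(st["ee_rot"]); print(Rt.as_matrix().round(3).tolist())
print("tool delta to right paddle+12mm",Rt.inv().apply(P[0]+[0,0,12]-st["position"]).round(1))
print("tool delta 8mm x offset")
cr=np.hstack([cv2.resize(t[180:330,120:400],(400,215)),cv2.resize(s[140:275,150:401],(400,215))]); cv2.imwrite("pics/crop.png",cr)
E
```

```text
red [([319.8, 218.9], 422), ([299.6, 300.6], 455)] [([294.6, 224.2], 371), ([204.4, 230.5], 397)]
green [] [([262.5, 191.1], 326)]
orange [] []
plane [ 603.7 -143.4  168. ] tri (array([ 604.02600121, -143.63478423,  165.09160553]), np.float64(0.044467042953889056))
plane [ 451. -101.  168.] tri (array([ 451.18334802, -101.19881865,  164.47732733]), np.float64(0.7377889664763082))
dist 158.46189846623204
ramp x [0.267 0.964 0.   ] y [-0.964  0.267  0.   ] o [ 526.6 -125.1    0. ]
[[0.914, -0.405, -0.001], [-0.405, -0.914, -0.002], [0.0, 0.002, -1.0]]
tool delta to right paddle+12mm [610.2 511.   51.4]
tool delta 8mm x offset
```

View pics/crop.png

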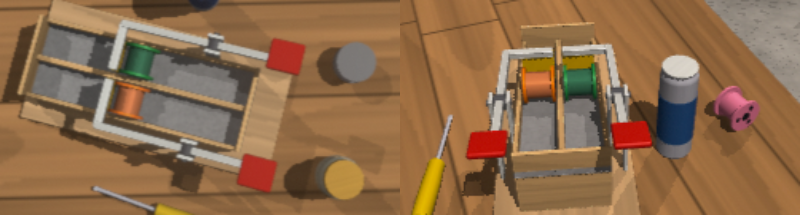

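The top view shows the green reel at (217,222), the orange one at (211,250), and the red paddles at (320,219) and (300,301). The side view shows green at (262,191) and orange at about (236,192).

There are four reel candidates: green (217,222), orange (211,250), pink (253,126) and grey (369,224). The green one is meant. It is the only green one and it sits in the ramp; the crop confirms this. It lies in the right lane looking downhill, so its paddle is the one at (320,219), world (604,-143). The paddles measure 158.5 mm apart against 158 mm expected, with triangulated height about 165 mm.

Request:
step_arm --motion '[{"dr":[0,0,0],"slide":[45,38,0],"jaw":0},{"dr":[0,0,0],"slide":[90,76,0],"jaw":0},{"dr":[0,0,0],"slide":[135,114,0],"jaw":0},{"dr":[0,0,0],"slide":[180,151,0],"jaw":0},{"dr":[0,0,0],"slide":[225,189,0],"jaw":0},{"dr":[0,0,0],"slide":[270,226,0],"jaw":0},{"dr":[0,0,0],"slide":[315,264,0],"jaw":0},{"dr":[0,0,0],"slide":[360,302,0],"jaw":0}]'

```text
clock: 1.1
position: [460.2, 147.8, 231.2]
ee_rot: [0.978, -0.207, -0.0, 0.0]
contact_force: [1.0, 0.7, -0.1]
gripper_width: 0.6
grasp_force: 0.0
```

Request:
step_arm --motion '[{"dr":[0,0,0],"slide":[45,38,0],"jaw":0},{"dr":[0,0,0],"slide":[90,76,0],"jaw":0},{"dr":[0,0,0],"slide":[135,114,0],"jaw":0},{"dr":[0,0,0],"slide":[180,151,0],"jaw":0},{"dr":[0,0,0],"slide":[225,189,0],"jaw":0},{"dr":[0,0,0],"slide":[250,209,0],"jaw":0},{"dr":[0,0,0],"slide":[250,209,0],"jaw":0},{"dr":[0,0,0],"slide":[250,209,0],"jaw":0}]'

```text
clock: 2.1
position: [603.4, -142.4, 230.7]
ee_rot: [0.978, -0.207, -0.001, -0.0]
contact_force: [0.5, -0.7, -1.1]
gripper_width: 0.5
grasp_force: 0.0
```

Run:
```python
from bench import arm, optics
from h import *
st=arm.read_state(); Rt=R.from_quat(st["ee_rot"]); p=st["position"]
print(st["clock"],p.round(1),st["gripper_width"],st["contact_force"],np.round(st["joints"],2),Rt.as_matrix().round(3).tolist())
print(Rt.inv().apply(np.array([603.9,-143.5,168])-p).round(1))
im=optics.get_image("side"); cv2.imwrite("pics/s1.png",cv2.resize(im[60:300,130:410],(700,600)))
```

```text
2.1 [ 603.4 -142.4  230.7] 0.47400436925621636 [ 0.48761749 -0.66080455 -1.052551  ] [ 0.03  0.38 -0.   -0.   -1.19  1.13] [[0.914, -0.405, -0.001], [-0.405, -0.914, 0.0], [-0.001, 0.0, -1.0]]
[ 1.   0.8 62.7]
```

View pics/s1.png

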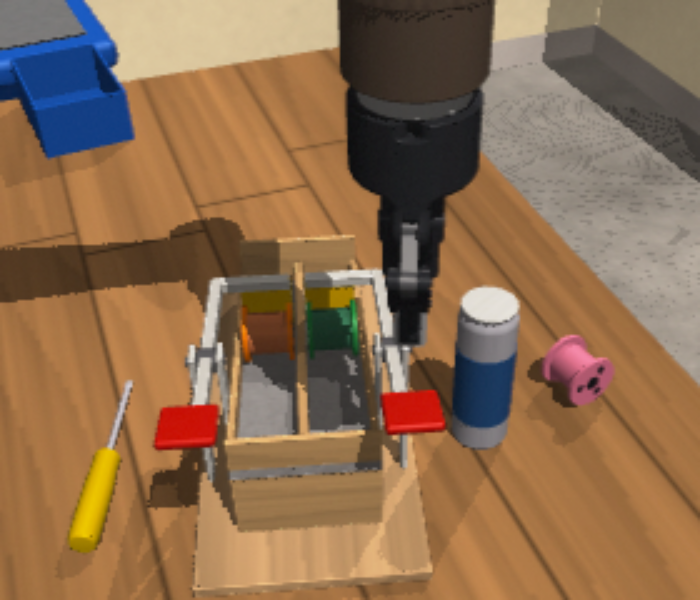

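The picture shows the closed fingers at (410,330), above and in line with the right (green-lane) red paddle at (412,410). The can at (487,370) is clear. Next I press down.

Request:
step_arm --motion '[{"dr":[0,0,0],"slide":[1,1,25],"jaw":0},{"dr":[0,0,0],"slide":[1,1,48],"jaw":0},{"dr":[0,0,0],"slide":[1,1,58],"jaw":0},{"dr":[0,0,0],"slide":[1,1,66],"jaw":0},{"dr":[0,0,0],"slide":[1,1,74],"jaw":0},{"dr":[0,0,0],"slide":[1,1,82],"jaw":0},{"dr":[0,0,0],"slide":[1,1,90],"jaw":0},{"dr":[0,0,0],"slide":[1,1,99],"jaw":0}]'

```text
clock: 3.15
position: [604.9, -144.7, 132.6]
ee_rot: [0.978, -0.207, 0.001, 0.0]
contact_force: [-0.5, -3.0, 5.4]
gripper_width: 0.1
grasp_force: 2.9
```

Request:
step_arm --motion '[{"dr":[0,0,0],"slide":[0,0,0],"jaw":0},{"dr":[0,0,0],"slide":[0,0,0],"jaw":0},{"dr":[0,0,0],"slide":[0,0,0],"jaw":0},{"dr":[0,0,0],"slide":[0,0,0],"jaw":0},{"dr":[0,0,0],"slide":[0,0,0],"jaw":0},{"dr":[0,0,0],"slide":[0,0,0],"jaw":0},{"dr":[0,0,0],"slide":[0,0,0],"jaw":0},{"dr":[0,0,0],"slide":[0,0,0],"jaw":0}]'

```text
clock: 4.15
position: [604.9, -144.5, 133.0]
ee_rot: [0.978, -0.207, 0.001, 0.0]
contact_force: [0.7, -4.9, 4.2]
gripper_width: -0.1
grasp_force: 2.9
```

Run:
```python
from bench import arm, optics
from h import *
im=optics.get_image("side"); cv2.imwrite("pics/s2.png",cv2.resize(im[60:300,130:410],(700,600)))
```

```text
(no output)
```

View pics/s2.png

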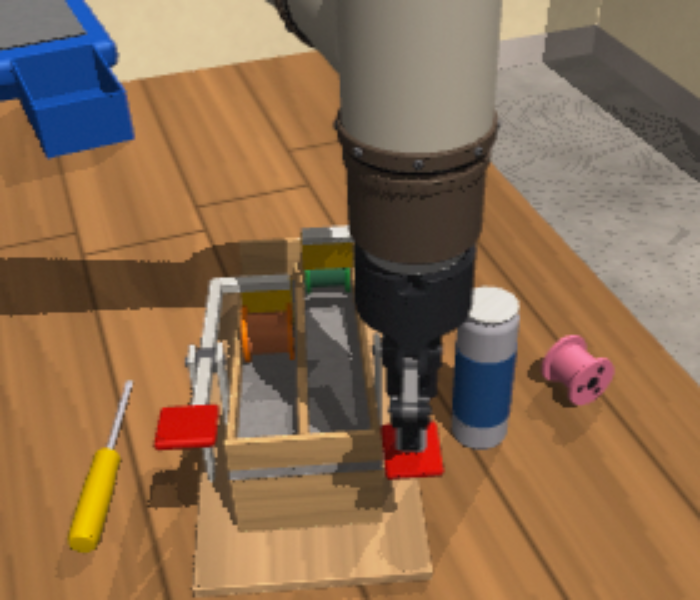

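The gate at (328,255) is up, the green reel at (328,278) has run to the low end, and the orange reel is still waiting at (265,335). I now raise the tool gently, straight up.

Request:
step_arm --motion '[{"dr":[0,0,0],"slide":[0,0,-7],"jaw":0},{"dr":[0,0,0],"slide":[0,0,-14],"jaw":0},{"dr":[0,0,0],"slide":[0,0,-21],"jaw":0},{"dr":[0,0,0],"slide":[0,0,-28],"jaw":0},{"dr":[0,0,0],"slide":[0,0,-35],"jaw":0},{"dr":[0,0,0],"slide":[0,0,-45],"jaw":0},{"dr":[0,0,0],"slide":[0,0,-70],"jaw":0},{"dr":[0,0,0],"slide":[0,0,-100],"jaw":0}]'

```text
clock: 5.2
position: [603.1, -144.0, 231.7]
ee_rot: [0.978, -0.207, -0.002, 0.0]
contact_force: [-0.4, 0.0, 0.4]
gripper_width: 0.5
grasp_force: 0.0
```

Request:
step_arm --motion '[{"dr":[0,0,0],"slide":[0,0,-30],"jaw":0},{"dr":[0,0,0],"slide":[0,0,-30],"jaw":0},{"dr":[0,0,0],"slide":[0,0,-30],"jaw":0},{"dr":[0,0,0],"slide":[0,0,-30],"jaw":0},{"dr":[0,0,0],"slide":[0,0,-30],"jaw":0},{"dr":[0,0,0],"slide":[0,0,-30],"jaw":0},{"dr":[0,0,0],"slide":[0,0,-30],"jaw":0},{"dr":[0,0,0],"slide":[0,0,-30],"jaw":0}]'

```text
clock: 6.2
position: [604.4, -144.0, 262.3]
ee_rot: [0.978, -0.207, 0.0, 0.0]
contact_force: [-0.7, 0.5, 0.5]
gripper_width: 0.3
grasp_force: 0.0
```

Run:
```python
from bench import arm, optics
from h import *
im=optics.get_image("side"); cv2.imwrite("pics/s3.png",cv2.resize(im[60:300,130:410],(700,600)))
print(blobs(im,(0,200,90),(4,255,255)),blobs(im,(60,120,30),(90,255,255),20))
```

```text
[([294.6, 224.3], 368), ([204.4, 230.5], 397)] [([260.0, 163.6], 141)]
```

View pics/s3.png

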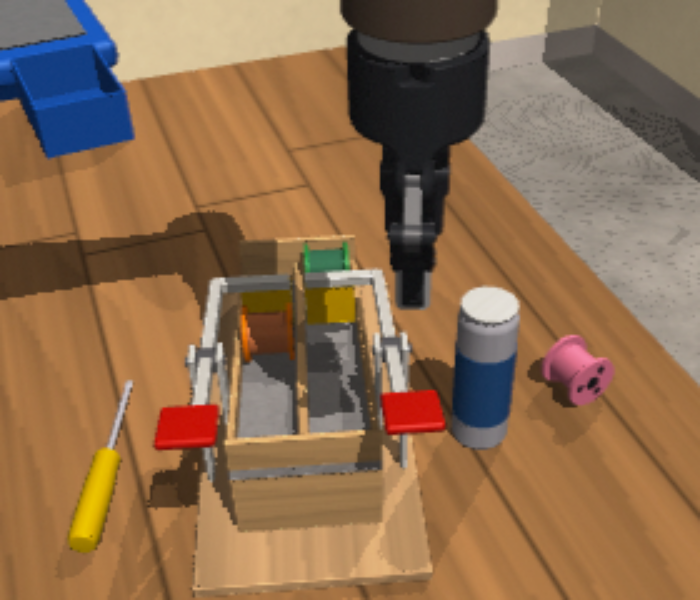

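The green reel at (327,257) is beyond its closed gate at (330,303). Both paddles are back at their starting pixels, the orange reel is still waiting at (267,333), and the tool is clear of everything.

```bash
python3 -c "
from bench import arm
print(arm.job_done())"
```

```text
the job is handed in; nothing more can be done
None
```

The job is handed in: the green reel lies at the low end of the right lane, both gates are closed, the orange reel is still waiting behind its gate, and the last picture shows nothing else moved (the judge's verdict was not shown).

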